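# Set out three jar orders at the dispensary counter

## Robot

A 6-joint arm with a two-finger parallel gripper is mounted at the origin on the work surface. World frame = base frame: x ahead of the robot, y to its left, z up, the work surface at z = 0. Lengths are in mm, angles in rad, forces in N, time in s.
With the tool pointing down it reaches from about 300 to 775 mm from the base axis. Payload 14.6 kg.
Tool frame: the origin (TCP) lies between the finger pads; the fingertips stand 19 mm ahead of it and the grasp point (between the pads) is the TCP; x points along the fingers, y is the direction in which the jaws open and shut, and the axes are right-handed (so a half turn about x gives the same grasp; the last joint's range is limited). The gripper opens to 94 mm and grips with 3 to 60 N. Pads are 16 mm wide; open, the fingers measure 119 mm over their backs; the gripper's body (75 mm by 177 mm) begins 78 mm behind the grasp point.
Start: joints at [-1.395, 0.3, 1.521, -0, 1.321, -0.067], TCP at [132.225, -533.859, 224.446] pointing down, gripper open.
Joint ranges: [-3.03, 3.03], [-0.79, 2.21], [0.23, 2.52], [-1.04, 4.18], [0, 3.07], [-2.55, 2.55]. Speed limits (rad/s): [2.22, 2.22, 2.57, 3.14, 3.14, 3.14].

## Interface

Orientations are given as [roll, pitch, yaw] about the fixed x, y, z axes, in that order (R = Rz(yaw) Ry(pitch) Rx(roll)).
In Python, from cell import manip gives the robot as it stands.
- The arm moves only by the tool jog_arm, never from a script. Its argument "series" is one flat list of numbers, 7 for each row, row after row: the turn, a rotation vector about the world's x, y, z in rad, then the shift along the world's x, y, z in m, then the opening, from -1 (shut) to 1 (fully open). A call has 1 to 20 rows; each row is the pose to reach, as a shift and turn from the pose commanded when the call began; what a row does not reach only later rows make up. A row lasts 1/8 s, in which the tool goes at most 62.5 mm and 10.7 degrees, less where a joint would pass 70% of its speed; a pose out of reach is approached as far as the arm can. A call with a gripper value outside its range is refused whole. The fingers move at their own pace and stop on an object; "squeeze" is the grip in N (left out, the last holds). Time passes only in rows, so rows that repeat a pose let the fingers close. It gives the time, the measured TCP pose, the force and the opening at its end, in the units of the state.
- manip.read_state(): the state, without advancing time (a new reading comes with each control period).
- manip.camera(name): name is "scene" or "side" or "wrist"; returns a dict with "color" (480x640x3 uint8, blue, green, red), "range_z" (480x640 float32, mm along the optical axis (not along the pixel's ray), 0 where there is no reading), "fx", "fy", "cx", "cy" (pixels), "pose" (4x4, takes a point from camera to world coordinates); the wrist camera has in their place "mount" (4x4, takes a point from camera to tool coordinates, whose origin is the TCP and whose axes are the tool frame's). Camera axes: x right, y down, z forward; pixel columns grow to the right and rows downward; lengths in mm; the calibration is good to about 2 mm. The wrist camera is an equidistant fisheye: a pixel r from the principal point sees the ray r / f radians off the axis. A picture is of the moment at which its call begins: read the wrist's pose just before it.
- manip.sign_off(): hands the job in, once; it reports no verdict.
The state is a dict: "clock": time; "joints": joint angles; "qd": joint speeds; "effort": joint torques, N m; "eef_pos": TCP position; "eef_rot": TCP orientation; "wrist_force": force on the tool from outside, world axes, zero at the start; "moment": the same for the moment, N m; "finger_gap": finger opening in mm.
Only numpy, scipy, OpenCV 4.12 (cv2) and the standard library are available. Lean on these libraries where they do the work, as an engineer would, in place of code of your own. Each camera call takes 0.05 s, during which the arm holds its last target.

## Task

Pick the three round, straight-sided screw-cap jars out of the goods on the dispensary counter and stand each upright, flat on the floor of the square order tray of its own size: the large jar first into the large tray, then the medium jar into the medium tray, then the small jar into the small tray. Keep the jars upright, set them down without dropping them, and leave the bottle, tub, carton and brass weight where they stand.

Things in the scene. Friction and masses are not known exactly. Their poses are not given: they have to be found in the camera images.
- jar_large_center (a point): the large jar: loose, upright, straight-sided round jar of white plastic with a flat screw cap as wide as its body and a blank paper label; diameter 66 mm, height 88 mm; the point is at its centre, half-way up (44 mm above its underside); z is its upright axis. It weighs less than 0.4 kg.
- jar_medium_center (a point): the medium jar: loose, upright, straight-sided round jar of white plastic with a flat screw cap as wide as its body and a blank paper label; diameter 52 mm, height 75 mm; the point is at its centre, half-way up (37.5 mm above its underside); z is its upright axis. It weighs less than 0.4 kg.
- jar_small_center (a point): the small jar: loose, upright, straight-sided round jar of white plastic with a flat screw cap as wide as its body and a blank paper label; diameter 38 mm, height 62 mm; the point is at its centre, half-way up (31 mm above its underside); z is its upright axis. It weighs less than 0.4 kg.
- tray_large: the large order tray: shallow square open tray of white plastic fixed to the counter, 96 mm square outside, 88 mm square inside, walls 4 mm thick and 16 mm high overall, inner floor 4 mm above the counter; origin at the centre of its underside, x and y along its sides, z up
- tray_medium: the medium order tray: shallow square open tray of white plastic fixed to the counter, 82 mm square outside, 74 mm square inside, walls 4 mm thick and 16 mm high overall, inner floor 4 mm above the counter; origin at the centre of its underside, x and y along its sides, z up
- tray_small: the small order tray: shallow square open tray of white plastic fixed to the counter, 68 mm square outside, 60 mm square inside, walls 4 mm thick and 16 mm high overall, inner floor 4 mm above the counter; origin at the centre of its underside, x and y along its sides, z up
- bottle_center (a point): bystander: white plastic bottle with sloping shoulders and a narrow capped neck, 48 mm diameter, cap 25 mm, 88 mm tall; the point is at its centre, half-way up. To be left alone.
- tub_center (a point): bystander: square white plastic tub with a lid, 60 mm square, 58 mm tall; the point is at its centre. To be left alone.
- carton_center (a point): bystander: green and red medicine carton, 85 x 45 mm (x, y), 70 mm tall; the point is at its centre. To be left alone.
- weight_center (a point): bystander: brass scale weight with a small knob on top, 38 mm diameter, 54 mm tall; the point is at its centre. To be left alone.
Mind the look-alikes: they are no part of the job. What is shaped like the part that bears jar_medium_center but pink or purple is not meant.

How it is judged (in metres and radians):
On the way, in this order (a step that is already met when the one before it is completed fails the run):
1. the large jar stands released in the large tray (horizontal distance between jar_large_center and tray_large below 0.017 m and z of jar_large_center in the frame of tray_large below 0.052 m and angle between jar_large_center's own z axis and vertical below 0.1 rad and contact force between the fingers and jar_large below 0.05 N and linear speed of jar_large below 0.02 m/s), for 0.2 s.
2. the medium jar stands released in the medium tray (horizontal distance between jar_medium_center and tray_medium below 0.017 m and z of jar_medium_center in the frame of tray_medium below 0.0455 m and angle between jar_medium_center's own z axis and vertical below 0.1 rad and contact force between the fingers and jar_medium below 0.05 N and linear speed of jar_medium below 0.02 m/s), for 0.2 s.
3. the small jar stands released in the small tray (horizontal distance between jar_small_center and tray_small below 0.017 m and z of jar_small_center in the frame of tray_small below 0.039 m and angle between jar_small_center's own z axis and vertical below 0.1 rad and contact force between the fingers and jar_small below 0.05 N and linear speed of jar_small below 0.02 m/s), for 0.2 s.
At the end, for the whole second after the job is handed in: Each jar stands upright (within 0.1 rad) flat on the floor of the tray of its own size (centre within 17 mm of the tray's centre, no more than 4 mm above the floor), let go and at rest (all of step 1 and all of step 2 and all of step 3); the robot touches nothing.
It fails at once if the bottle, tub, carton or brass weight was shoved (over 25 mm) or tipped (distance of any of bottle_center, tub_center, carton_center, weight_center from where it was at the start of the episode above 0.025 m or angle between any of bottle_center, tub_center, carton_center, weight_center's own z axis and vertical above 0.35 rad).
It fails at once if a jar was tipped over (more than about 30 degrees) (angle between any of jar_large_center, jar_medium_center, jar_small_center's own z axis and vertical above 0.52 rad).
It fails at once if a jar was let fall or thrown (moving faster than 0.5 m/s out of the fingers) ((contact force between the fingers and jar_large below 0.01 N and linear speed of jar_large above 0.5 m/s) or (contact force between the fingers and jar_medium below 0.01 N and linear speed of jar_medium above 0.5 m/s) or (contact force between the fingers and jar_small below 0.01 N and linear speed of jar_small above 0.5 m/s)).
It also fails if it takes over 96 s, if anything falls off the work surface, if the arm or the gripper's body presses on something with over 40 N, if the wrist force passes 120 N, or if a joint passes its speed limit or range.

## Working session

There is one attempt and no reset: what is moved stays moved. The work goes in short steps, Python scripts to look and compute and a tool call to move; the robot and the scene stay as the last step left them, time stands still between calls to the robot, and variables do not carry over. Pictures are saved under pics/ and viewed, and the job is handed in when it is done.

Besides the shell and the picture viewer there is one more tool, called as name(argument=value, ...), one argument or row to a line, values as JSON. jog_arm: Moves the arm, as the interface text tells. Its arguments: {"type":"object","properties":{"series":{"type":"array","items":{"type":"number"}},"squeeze":{"type":"number"}},"required":["series"]}

```bash
ls; mkdir -p pics; python3 - <<'E'
from cell import manip
import cv2,numpy as np
print(manip.read_state())
for n in ("scene","side"):
    c=manip.camera(n); cv2.imwrite(f"pics/{n}0.png",c["color"]); np.savez(f"{n}0.npz",**c)
    print(n,c["fx"],c["cx"],c["cy"],c["pose"].round(3).tolist())
E
```

```text
pics
{'clock': 0.0, 'joints': array([-1.39459093e+00,  3.00464960e-01,  1.52155805e+00, -2.15608043e-05,
        1.32070721e+00, -6.66215275e-02]), 'qd': array([-2.24650641e-04,  9.41775934e-04, -3.78868051e-04, -8.55732777e-05,
       -2.08606915e-04, -8.85693546e-04]), 'effort': array([ 1.87913953e-03, -5.31806266e+01, -3.52738452e+01,  7.09070242e-02,
        2.43754894e-02, -1.05588877e-04]), 'eef_pos': array([ 132.18557778, -533.63798353,  223.89943045]), 'eef_rot': array([-1.6190615 ,  1.56965857,  1.76536342]), 'wrist_force': array([0.15805364, 0.43903378, 0.42729747]), 'moment': array([ 0.01254393, -0.04138563,  0.01114902]), 'finger_gap': 93.72338667432157}
scene 480.69339198609913 317.9766322946446 241.46749405656314 [[0.791, 0.465, -0.397, 1069.832], [0.611, -0.612, 0.502, -641.297], [-0.009, -0.639, -0.769, 1116.854], [0.0, 0.0, 0.0, 1.0]]
side 521.2158451740197 312.4346195295968 237.18002997038417 [[-0.801, -0.378, 0.465, -31.351], [-0.599, 0.527, -0.603, 764.076], [-0.017, -0.761, -0.648, 839.587], [0.0, 0.0, 0.0, 1.0]]
```

View pics/scene0.png

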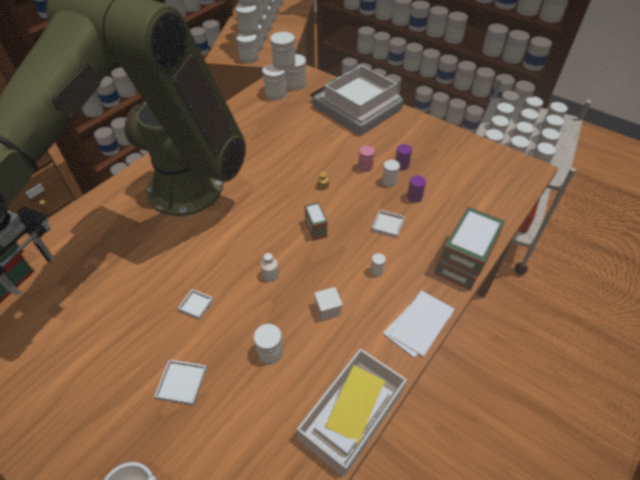

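View pics/side0.png

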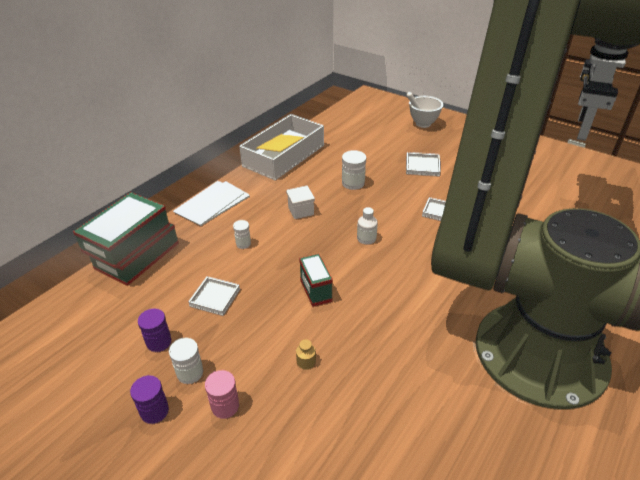

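Large jar is at (268,343) in the scene picture, small jar at (378,264), and white medium jar at (390,172), with pink and purple look-alikes around it. The trays are at (182,382), (196,304) and (388,223). Next I build a point cloud of these from both cameras.

```bash
cat > h.py <<'E'
import numpy as np,cv2
def cloud(c):
    z=np.asarray(c["range_z"],float); v,u=np.mgrid[:480,:640]
    P=np.stack([(u-c["cx"])/c["fx"]*z,(v-c["cy"])/c["fy"]*z,z],-1)
    T=c["pose"]; W=P@T[:3,:3].T+T[:3,3]; W[z<=0]=np.nan
    return W
def load(f): return dict(np.load(f))
E
python3 - <<'E'
from h import *
from scipy import ndimage as nd
for n in ("scene","side"):
    c=load(f"{n}0.npz"); W=cloud(c); col=c["color"]
    x,y,z=W[...,0],W[...,1],W[...,2]
    tab=(abs(z)<8)&(x>250)&(x<800)&(abs(y)<600)
    A=np.c_[x[tab],y[tab],np.ones(tab.sum())]; print(n,"plane",np.linalg.lstsq(A,z[tab],rcond=None)[0])
    m=(z>20)&(z<110)&(x>150)&(x<900)&(abs(y)<700)
    l,k=nd.label(m)
    for i in range(1,k+1):
        s=l==i
        if s.sum()<40: continue
        vv,uu=np.where(s); zt=np.percentile(z[s],97); t=s&(z>zt-6)
        (cx,cy),r=cv2.minEnclosingCircle(W[t][:,:2].astype(np.float32))
        print(i,s.sum(),"px",uu.mean().round(),vv.mean().round(),"top",zt.round(1),"ntop",t.sum(),"mean",W[t][:,:2].mean(0).round(1),"circ",round(cx,1),round(cy,1),round(r,1),col[t].mean(0).round())
E
```

```text
scene plane [3.21312222e-04 1.41231665e-03 6.73844257e-01]
1 1386 px 355.0 111.0 top 106.1 ntop 116 mean [244.9 625.9] circ 226.0 659.3 83.5 [104. 109. 114.]
7 629 px 396.0 163.0 top 79.9 ntop 223 mean [519.5 481.3] circ 515.5 481.8 75.2 [153. 128. 151.]
8 309 px 365.0 157.0 top 80.2 ntop 99 mean [419.6 446. ] circ 419.0 447.1 27.5 [136. 121. 182.]
10 123 px 322.0 179.0 top 57.6 ntop 32 mean [359.7 283.2] circ 359.7 285.7 13.7 [ 74. 125. 163.]
11 350 px 416.0 187.0 top 79.1 ntop 151 mean [629.8 420.5] circ 629.2 421.2 28.8 [123.  69. 116.]
13 564 px 315.0 219.0 top 74.7 ntop 299 mean [457.8 120.1] circ 457.2 121.4 48.7 [158. 161. 161.]
24 641 px 451.0 264.0 top 106.1 ntop 66 mean [865.7 203.8] circ 864.6 204.1 33.8 [63. 72. 78.]
25 352 px 269.0 266.0 top 90.0 ntop 56 mean [461.5 -95.9] circ 461.6 -96.2 13.4 [176. 179. 182.]
26 230 px 377.0 263.0 top 66.1 ntop 114 mean [695.6  97.4] circ 695.8 98.2 20.2 [182. 185. 188.]
27 604 px 328.0 302.0 top 61.7 ntop 408 mean [661.5 -89.4] circ 660.9 -89.2 40.6 [191. 192. 192.]
31 852 px 268.0 342.0 top 91.2 ntop 486 mean [ 621.4 -276.9] circ 621
[... 880 characters left out ...]
. 69. 68.]
15 307 px 241.0 231.0 top 61.2 ntop 137 mean [692.3 104.1] circ 693.1 102.7 19.6 [217. 222. 221.]
18 1086 px 316.0 276.0 top 70.5 ntop 629 mean [454.  126.8] circ 455.4 125.6 48.1 [183. 191. 188.]
20 899 px 153.0 327.0 top 74.9 ntop 440 mean [626.1 427.2] circ 626.9 426.0 27.0 [157.  67. 130.]
21 1002 px 185.0 358.0 top 75.0 ntop 538 mean [520.4 441.1] circ 521.9 440.3 27.0 [227. 230. 227.]
22 363 px 305.0 352.0 top 54.1 ntop 113 mean [357.8 288.8] circ 358.7 289.0 12.8 [ 96. 167. 207.]
24 1101 px 221.0 391.0 top 75.3 ntop 627 mean [416.1 453. ] circ 417.4 453.0 27.1 [177. 154. 224.]
25 1172 px 148.0 397.0 top 75.0 ntop 646 mean [511.3 535.4] circ 512.4 533.8 27.1 [155.  67. 128.]
```

```bash
python3 - <<'E'
from h import *
from scipy import ndimage as nd
for n in ("scene","side"):
    c=load(f"{n}0.npz"); W=cloud(c); col=c["color"].astype(float)
    x,y,z=W[...,0],W[...,1],W[...,2]
    m=(z>-6)&(z<22)&(x>150)&(x<760)&(y>-600)&(y<600)&(col[...,0]>105)
    m=nd.binary_closing(m)
    l,k=nd.label(m)
    for i in range(1,k+1):
        s=l==i
        if s.sum()<150: continue
        vv,uu=np.where(s)
        q=W[s];q=q[np.isfinite(q[:,0])]
        rim=q[q[:,2]>8] if (q[:,2]>8).sum()>20 else q
        for nm,t in (("all",q),("rim",rim)):
            (a,b),(w,h),an=cv2.minAreaRect(t[:,:2].astype(np.float32))
            print(n,i,nm,len(t),"px",uu.mean().round(),vv.mean().round(),"z",np.percentile(t[:,2],[5,50,95]).round(1),"rect",round(a,1),round(b,1),round(w,1),round(h,1),round(an,1))
E
```

```text
scene 16 all 601 px 388.0 222.0 z [ 0.6  6.3 18.4] rect 620.7 277.3 88.4 106.6 17.3
scene 16 rim 216 px 388.0 222.0 z [ 8.3 14.5 19.8] rect 624.0 268.6 82.0 88.0 17.3
scene 33 all 631 px 195.0 303.0 z [ 0.2  5.7 17.2] rect 361.0 -290.1 81.9 81.6 12.8
scene 33 rim 221 px 195.0 303.0 z [ 8.4 14.2 18.7] rect 367.7 -294.3 71.0 70.2 13.2
scene 45 all 1655 px 180.0 381.0 z [ 0.3  4.9 16.2] rect 496.7 -467.0 106.1 107.1 27.9
scene 45 rim 410 px 180.0 381.0 z [ 8.5 14.2 18.5] rect 502.3 -469.1 97.7 97.6 28.4
side 3 all 773 px 423.0 163.0 z [-2.8  2.6 13.4] rect 506.9 -480.1 101.6 140.1 28.4
side 3 rim 180 px 423.0 163.0 z [ 8.4 11.6 15.1] rect 501.6 -464.6 95.9 107.7 28.2
side 18 all 408 px 434.0 208.0 z [-2.7  2.8 14. ] rect 382.8 -300.2 52.4 104.9 17.2
side 18 rim 117 px 434.0 208.0 z [ 8.4 11.9 15.2] rect 375.5 -287.9 49.3 76.0 14.0
side 38 all 1282 px 213.0 295.0 z [-2.1  2.8 14.3] rect 632.2 265.1 98.4 104.0 16.9
side 38 rim 336 px 213.0 295.0 z [ 8.5 12.3 15.8] rect 623.2 271.9 85.0 85.6 16.9
```

```bash
python3 - <<'E'
from h import *
from cell import manip
from scipy.spatial.transform import Rotation as Ro
s=manip.read_state()
R=Ro.from_euler('xyz',s["eef_rot"]).as_matrix(); print(R.round(3))
y=R[:,1]; print("jaw ang",np.degrees(np.arctan2(y[1],y[0])), "base",np.degrees(np.arctan2(-533.6,132.2)))
E
```

```text
[[-0.     0.24  -0.971]
 [ 0.001 -0.971 -0.24 ]
 [-1.    -0.001 -0.   ]]
jaw ang -76.08989975389206 base -76.0850921583585
```

jog_arm(
  series=[0,0,0,0.488,0.26,-0.024,1,0,0,0,0.488,0.26,-0.024,1,0,0,0,0.488,0.26,-0.024,1,0,0,0,0.488,0.26,-0.024,1,0,0,0,0.488,0.26,-0.024,1,0,0,0,0.488,0.26,-0.024,1,0,0,0,0.488,0.26,-0.024,1,0,0,0,0.488,0.26,-0.024,1,0,0,0,0.488,0.26,-0.024,1,0,0,0,0.488,0.26,-0.024,1,0,0,0,0.488,0.26,-0.024,1],
  squeeze=15,
)

```text
clock: 1.48
eef_pos: [619.8, -274.0, 199.9]
eef_rot: [-0.533, 1.57, 2.851]
wrist_force: [0.5, -0.6, -0.6]
finger_gap: 94.2
```

```bash
python3 - <<'E'
from h import *
from cell import manip
s=manip.read_state(); print(s["clock"],s["eef_pos"],s["eef_rot"],s["joints"].round(3))
c=manip.camera("wrist"); cv2.imwrite("pics/w1.png",c["color"]); np.savez("w1.npz",**c,pos=s["eef_pos"],rot=s["eef_rot"])
print(c["fx"],c["fy"],c["cx"],c["cy"],c["mount"].round(3).tolist())
E
```

```text
1.475 [ 619.77069998 -274.04321673  199.91710161] [-0.53344674  1.56979879  2.85099221] [-0.47   0.61   1.133 -0.     1.399  0.858]
371.64829954431775 371.64829954431775 316.009639001145 241.29050292844158 [[-0.0, -0.279, 0.96, -160.962], [1.0, 0.0, 0.0, 0.084], [-0.0, 0.96, 0.279, -82.143], [0.0, 0.0, 0.0, 1.0]]
```

View pics/w1.png

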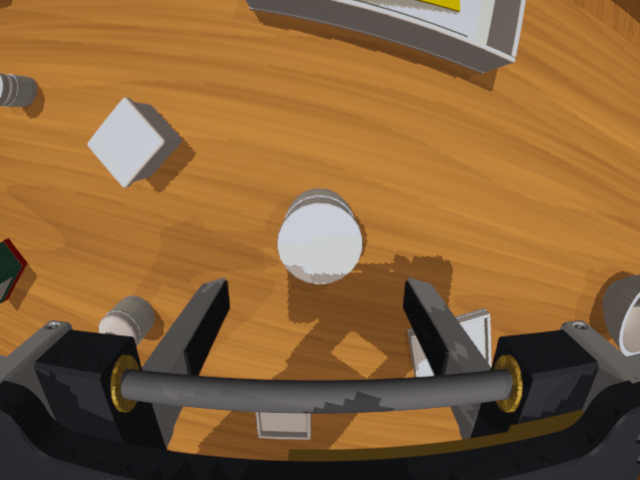

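The jar's cap is centred at about (320,243), laterally midway between the fingers. I measure it from wrist depth, along with any trays visible at (450,350) and (283,425).

```bash
cat >> h.py <<'E'
from scipy.spatial.transform import Rotation as Ro
def wcloud(c,pos,rot):
    z=np.asarray(c["range_z"],float); v,u=np.mgrid[:480,:640]
    a=(u-c["cx"])/c["fx"]; b=(v-c["cy"])/c["fy"]; r=np.hypot(a,b)+1e-9; t=np.tan(r)
    P=np.stack([a/r*t*z,b/r*t*z,z],-1); P=P@c["mount"][:3,:3].T+c["mount"][:3,3]
    W=P@Ro.from_euler('xyz',rot).as_matrix().T+pos; W[z<=0]=np.nan
    return W
def fitc(Q):
    from scipy.optimize import least_squares
    return None
def tops(W,col,lo,hi,minpx=150):
    from scipy import ndimage as nd
    m=(W[...,2]>lo)&(W[...,2]<hi); l,k=nd.label(m); 
    for i in range(1,k+1):
        s=l==i
        if s.sum()<minpx: continue
        v,u=np.where(s);q=W[s]
        (a,b),r=cv2.minEnclosingCircle(q[:,:2].astype(np.float32))
        print(i,s.sum(),"px",u.mean().round(),v.mean().round(),"mean",q.mean(0).round(1),"circ",round(a,1),round(b,1),round(r,1),col[s].mean(0).round())
E
python3 - <<'E'
from h import *
c=load("w1.npz");W=wcloud(c,c["pos"],c["rot"])
tops(W,c["color"],78,100)
print()
tops(W,c["color"],8,20)
print(W[100,320],W[243,320])
E
```

```text
1 5515 px 319.0 242.0 mean [ 622.5 -276.2   88.5] circ 620.8 -276.5 33.2 [197. 195. 194.]

1 204 px 493.0 23.0 mean [ 864.8 -394.8   14.3] circ 865.1 -395.1 28.3 [ 95. 100. 108.]
2 908 px 368.0 33.0 mean [ 810.8 -277.4   14.2] circ 811.2 -280.2 118.7 [79. 83. 91.]
5 179 px 28.0 91.0 mean [695.7  84.4  14.6] circ 695.4 94.4 17.9 [76. 84. 91.]
7 302 px 163.0 139.0 mean [ 666.4 -108.1   13.9] circ 661.2 -88.5 37.9 [79. 85. 94.]
26 355 px 11.0 266.0 mean [472.8 100.   14. ] circ 456.3 121.8 49.0 [21. 31. 49.]
37 228 px 141.0 308.0 mean [ 477.7 -106.    14. ] circ 467.6 -98.8 23.0 [84. 92. 99.]
40 449 px 481.0 330.0 mean [ 544.1 -489.3   14.3] circ 524.5 -489.6 42.8 [146. 149. 154.]
44 203 px 414.0 353.0 mean [ 501.  -417.4   15.1] circ 497.2 -419.8 30.3 [125. 131. 140.]
45 454 px 282.0 431.0 mean [ 345.4 -297.    14.2] circ 358.9 -295.6 39.7 [107. 114. 125.]
[ 734.45858501 -249.51977414    0.81162095] [ 622.23796465 -276.64649767   89.05939413]
```

jog_arm(
  series=[0,0,0,0.001,-0.002,-0.05,1,0,0,0,0.001,-0.002,-0.1,1,0,0,0,0.001,-0.002,-0.135,1,0,0,0,0.001,-0.002,-0.152,1,0,0,0,0.001,-0.002,-0.152,1,0,0,0,0.001,-0.002,-0.152,0.2,0,0,0,0.001,-0.002,-0.152,0.2,0,0,0,0.001,-0.002,-0.152,0.2,0,0,0,0.001,-0.002,-0.152,0.2,0,0,0,0.001,-0.002,-0.152,0.2,0,0,0,0.001,-0.002,-0.152,0.2],
  squeeze=15,
)

```text
clock: 2.9
eef_pos: [621.5, -276.0, 49.2]
eef_rot: [2.42, 1.57, -0.479]
wrist_force: [-1.9, 0.8, 5.7]
finger_gap: 65.5
```

jog_arm(
  series=[0,0,0,0,0,0,0.2,0,0,0,0,0,0.01,0.2,0,0,0,0,0,0.04,0.2,0,0,0,0,0,0.08,0.2,0,0,0,-0.02,-0.032,0.08,0.2,0,0,0,-0.045,-0.073,0.08,0.2,0,0,0,-0.07,-0.114,0.08,0.2,0,0,0,-0.095,-0.154,0.08,0.2,0,0,0,-0.112,-0.182,0.08,0.2,0,0,0,-0.119,-0.193,0.08,0.2,0,0,0,-0.119,-0.193,0.06,0.2,0,0,0,-0.119,-0.193,0.04,0.2,0,0,0,-0.119,-0.193,0.04,0.2],
  squeeze=25,
)

```text
clock: 4.53
eef_pos: [502.1, -467.0, 85.4]
eef_rot: [-1.067, 1.566, 2.318]
wrist_force: [-0.2, 0.7, -2.2]
finger_gap: 65.8
```

```bash
python3 - <<'E'
from h import *
from cell import manip
s=manip.read_state(); print(s["clock"],s["eef_pos"],s["wrist_force"],s["finger_gap"])
c=manip.camera("wrist"); cv2.imwrite("pics/w2.png",c["color"]); np.savez("w2.npz",**c,pos=s["eef_pos"],rot=s["eef_rot"])
W=wcloud(c,s["eef_pos"],s["eef_rot"])
tops(W,c["color"],120,140,300)
print(); tops(W,c["color"],9,19)
E
```

```text
4.525 [ 502.12739312 -466.99722588   85.39163588] [-0.2042316   0.67056092 -2.17258363] 65.80846039763911
1 16785 px 316.0 336.0 mean [ 511.4 -464.9  125.7] circ 511.6 -464.9 45.4 [137. 141. 147.]

9 2375 px 314.0 218.0 mean [ 531.  -458.1   15.7] circ 512.7 -463.9 59.5 [169. 171. 175.]
18 465 px 87.0 323.0 mean [ 401.  -295.5   14. ] circ 396.7 -288.0 34.3 [129. 136. 143.]
```

View pics/w2.png

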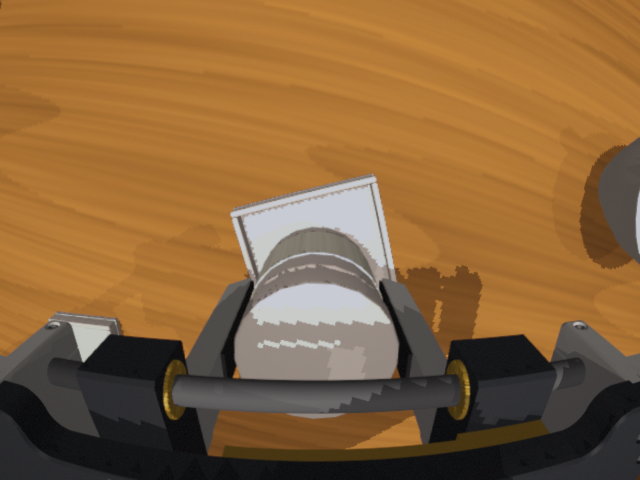

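The jar hangs in the grip with the tray beneath it. The tray's visible outer corners are at about (235,214) and (375,178), and I fit the tray from its rim points.

```bash
cat >> h.py <<'E'
def fit_tray(W,x0,y0,a0,side,rad=80,zlo=12,zhi=19):
    # fit square rim (outer half side, inner half-4): minimise distance of rim points from wall centreline
    from scipy.optimize import least_squares
    q=W[(W[...,2]>zlo)&(W[...,2]<zhi)&(np.hypot(W[...,0]-x0,W[...,1]-y0)<rad)][:,:2]
    def f(p):
        c,s=np.cos(p[2]),np.sin(p[2]); d=q-p[:2]
        u=np.abs(c*d[:,0]+s*d[:,1]); v=np.abs(-s*d[:,0]+c*d[:,1])
        return np.maximum(u,v)-(side/2-2)
    r=least_squares(f,[x0,y0,np.radians(a0)],loss='soft_l1',f_scale=1.5)
    return r.x[:2].round(1),np.degrees(r.x[2]).round(1),len(q),np.median(abs(f(r.x))).round(2)
E
python3 - <<'E'
from h import *
c=load("w2.npz");W=wcloud(c,c["pos"],c["rot"])
for u,v in((235,214),(375,178)): print(W[v,u],W[v+4,u+2])
print("w2",fit_tray(W,502,-468,28,96,65))
c=load("w1.npz");W=wcloud(c,c["pos"],c["rot"]);print("w1",fit_tray(W,502,-468,28,96),fit_tray(W,367,-294,13,68,60))
for n,o in(("scene0",0),("side0",-2.5)):
    W=cloud(load(n+".npz"));
    for a in((502,-468,28,96,75),(623,270,17,82,65),(367,-294,13,68,55)): print(n,fit_tray(W,*a,zlo=12+o,zhi=19+o))
E
```

```text
[ 521.85067681 -408.21640428   16.12187671] [ 519.26503025 -409.83238314   15.01158276]
[nan nan nan] [ 562.38700366 -493.68724108    1.01133856]
w2 (array([ 502.7, -468.8]), np.float64(27.9), 2137, np.float64(1.08))
w1 (array([ 503.3, -467.8]), np.float64(28.0), 513, np.float64(0.94)) (array([ 368.5, -293.8]), np.float64(13.8), 340, np.float64(0.8))
scene0 (array([ 503., -469.]), np.float64(28.1), 289, np.float64(1.21))
scene0 (array([624.6, 267.4]), np.float64(16.6), 132, np.float64(1.43))
scene0 (array([ 367.4, -295. ]), np.float64(13.6), 146, np.float64(1.29))
side0 (array([ 501.4, -464.6]), np.float64(28.6), 145, np.float64(1.48))
side0 (array([622.3, 272.1]), np.float64(16.5), 282, np.float64(1.27))
side0 (array([ 365.9, -290.3]), np.float64(14.3), 90, np.float64(1.59))
```

jog_arm(
  series=[0,0,0,0,0,-0.015,0.2,0,0,0,0,0,-0.026,0.2,0,0,0,0,0,-0.026,0.2,0,0,0,0,0,-0.026,0.2],
)

```text
clock: 5.08
eef_pos: [502.4, -469.0, 62.8]
eef_rot: [2.132, 1.57, -0.767]
wrist_force: [-0.6, 0.7, -2.0]
finger_gap: 65.4
```

jog_arm(
  series=[0,0,0,0,0,-0.005,0.2,0,0,0,0,0,-0.009,0.2,0,0,0,0,0,-0.0095,0.2,0,0,0,0,0,-0.0095,0.2,0,0,0,0,0,-0.0095,0.2],
)

```text
clock: 5.7
eef_pos: [502.2, -468.9, 53.0]
eef_rot: [2.149, 1.571, -0.749]
wrist_force: [-1.2, 0.5, -0.3]
finger_gap: 66.0
```

jog_arm(
  series=[0,0,0,0,0,0,0.5,0,0,0,0,0,0,0.8,0,0,0,0,0,0,1,0,0,0,0,0,0,1,0,0,0,0,0,0,1,0,0,0,0,0,0,1,0,0,0,0,0,0,1,0,0,0,0,0,0.04,1,0,0,0,0,0,0.1,1,0,0,0,0,0,0.15,1,0,0,0,0,0,0.15,1],
)

```text
clock: 7.08
eef_pos: [503.2, -469.8, 207.9]
eef_rot: [2.093, 1.563, -0.806]
wrist_force: [0.0, 0.0, -0.2]
finger_gap: 93.8
```

```bash
python3 - <<'E'
from h import *
from cell import manip
s=manip.read_state(); print(s["clock"],s["eef_pos"],s["wrist_force"],s["finger_gap"],s["joints"])
c=manip.camera("wrist"); cv2.imwrite("pics/w3.png",c["color"]); np.savez("w3.npz",**c,pos=s["eef_pos"],rot=s["eef_rot"])
W=wcloud(c,s["eef_pos"],s["eef_rot"])
tops(W,c["color"],84,97,300)
print(fit_tray(W,502,-468,28,96,65))
E
```

```text
7.075 [ 503.1545177  -469.77763656  207.90347648] [ 0.01014884  0.01214198 -0.17176971] 93.7962591662819 [-8.04294822e-01  6.26233261e-01  1.09011712e+00 -1.48473446e-05
  1.41753271e+00  5.23640008e-01]
3 5336 px 313.0 244.0 mean [ 503.1 -468.7   92.5] circ 501.5 -468.8 33.3 [198. 197. 196.]
(array([ 502.6, -468.8]), np.float64(27.8), 1219, np.float64(1.09))
```

View pics/w3.png

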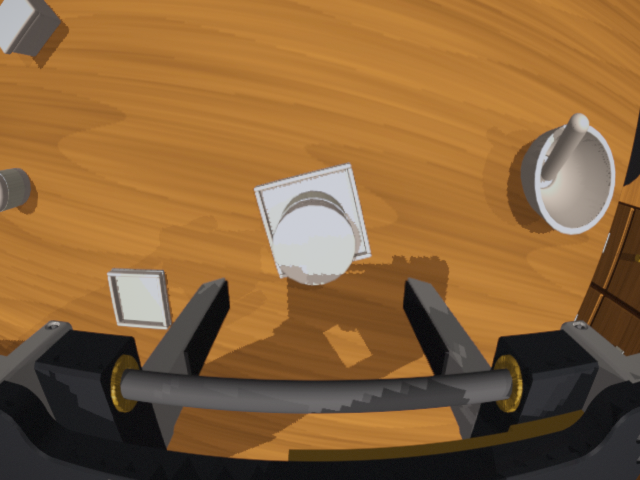

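jog_arm(
  series=[0,0,2.07,0.02,0.905,0,1,0,0,2.07,0.02,0.905,0,1,0,0,2.07,0.02,0.905,0,1,0,0,2.07,0.02,0.905,0,1,0,0,2.07,0.02,0.905,0,1,0,0,2.07,0.02,0.905,0,1,0,0,2.07,0.02,0.905,0,1,0,0,2.07,0.02,0.905,0,1,0,0,2.07,0.02,0.905,0,1,0,0,2.07,0.02,0.905,0,1,0,0,2.07,0.02,0.905,0,1,0,0,2.07,0.02,0.905,0,1,0,0,2.07,0.02,0.905,0,1,0,0,2.07,0.02,0.905,0,1,0,0,2.07,0.02,0.905,0,1,0,0,2.07,0.02,0.905,0,1,0,0,2.07,0.02,0.905,0,1,0,0,2.07,0.02,0.905,0,1],
)

```text
clock: 9.38
eef_pos: [522.5, 435.0, 202.9]
eef_rot: [-1.34, 1.57, -2.17]
wrist_force: [-0.9, -0.2, 1.2]
finger_gap: 93.8
```

```bash
python3 - <<'E'
from h import *
from cell import manip
s=manip.read_state(); print(s["clock"],s["eef_pos"],s["wrist_force"],s["finger_gap"],s["joints"].round(2))
R=Ro.from_euler('xyz',s["eef_rot"]).as_matrix();print(np.degrees(np.arctan2(R[1,1],R[0,1])))
c=manip.camera("wrist"); cv2.imwrite("pics/w4.png",c["color"]); np.savez("w4.npz",**c,pos=s["eef_pos"],rot=s["eef_rot"])
W=wcloud(c,s["eef_pos"],s["eef_rot"])
tops(W,c["color"],68,80,300)
print(fit_tray(W,623.5,269,16.6,82,65))
E
```

```text
9.375 [522.54815285 434.99254094 202.8860848 ] [-0.86989202 -0.17843851  1.17682191] 93.82361169447854 [ 0.64  0.61  1.12 -0.    1.41 -0.1 ]
42.44167512749739
1 3247 px 232.0 138.0 mean [420.  450.5  75.6] circ 419.3 449.8 26.1 [169. 145. 210.]
2 3280 px 391.0 143.0 mean [513.9 531.6  75.7] circ 514.2 532.2 26.2 [173.  79. 154.]
3 3106 px 319.0 235.0 mean [522.9 438.8  75.6] circ 523.8 437.8 26.2 [164. 171. 181.]
4 1884 px 389.0 323.0 mean [625.  421.1  75.4] circ 629.2 424.1 26.3 [161.  61. 139.]
(array([624. , 269.8]), np.float64(16.5), 525, np.float64(0.93))
```

View pics/w4.png

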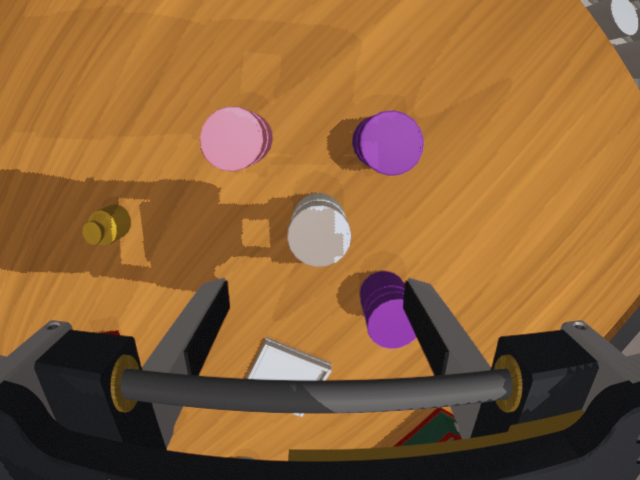

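White jar at (319,235), pink (232,138), purples (391,143) and (389,323). The 42° jaw line passes between the look-alikes.

jog_arm(
  series=[0,0,0,0.001,0.002,-0.05,0.7,0,0,0,0.001,0.002,-0.1,0.7,0,0,0,0.001,0.002,-0.14,0.7,0,0,0,0.001,0.002,-0.161,0.7,0,0,0,0.001,0.002,-0.161,0.7,0,0,0,0.001,0.002,-0.161,0.5,0,0,0,0.001,0.002,-0.161,-0.1,0,0,0,0.001,0.002,-0.161,-0.1,0,0,0,0.001,0.002,-0.161,-0.1,0,0,0,0.001,0.002,-0.161,-0.1,0,0,0,0.001,0.002,-0.161,-0.1,0,0,0,0.001,0.002,-0.161,-0.1],
  squeeze=20,
)

```text
clock: 10.92
eef_pos: [523.5, 438.3, 42.8]
eef_rot: [1.466, 1.57, 0.637]
wrist_force: [-0.8, -0.7, 6.2]
finger_gap: 51.7
```

jog_arm(
  series=[0,0,0,0,0,0.01,-0.1,0,0,0,0,0,0.04,-0.1,0,0,0,0,0,0.08,-0.1,0,0,0,0,0,0.1,-0.1,0,0,0,0.015,-0.025,0.1,-0.1,0,0,0,0.035,-0.059,0.1,-0.1,0,0,0,0.058,-0.097,0.1,-0.1,0,0,0,0.08,-0.134,0.1,-0.1,0,0,0,0.095,-0.159,0.1,-0.1,0,0,0,0.101,-0.169,0.1,-0.1,0,0,0,0.101,-0.169,0.07,-0.1,0,0,0,0.101,-0.169,0.04,-0.1,0,0,0,0.101,-0.169,0.025,-0.1,0,0,0,0.101,-0.169,0.02,-0.1,0,0,0,0.101,-0.169,0.02,-0.1],
)

```text
clock: 12.8
eef_pos: [624.4, 269.5, 62.6]
eef_rot: [1.181, 1.57, 0.352]
wrist_force: [0.4, -0.4, -1.1]
finger_gap: 51.9
```

```bash
python3 - <<'E'
from h import *
from cell import manip
s=manip.read_state(); print(s["clock"],s["eef_pos"],s["wrist_force"],s["finger_gap"])
c=manip.camera("wrist"); cv2.imwrite("pics/w5.png",c["color"])
W=wcloud(c,s["eef_pos"],s["eef_rot"])
print(fit_tray(W,624,269,16.6,82,62))
E
```

```text
12.8 [624.42204642 269.47361759  62.6169125 ] [ 0.43537423 -0.44286701 -1.13007003] 51.87716536794352
(array([624.4, 269.2]), np.float64(16.9), 2149, np.float64(1.06))
```

View pics/w5.png

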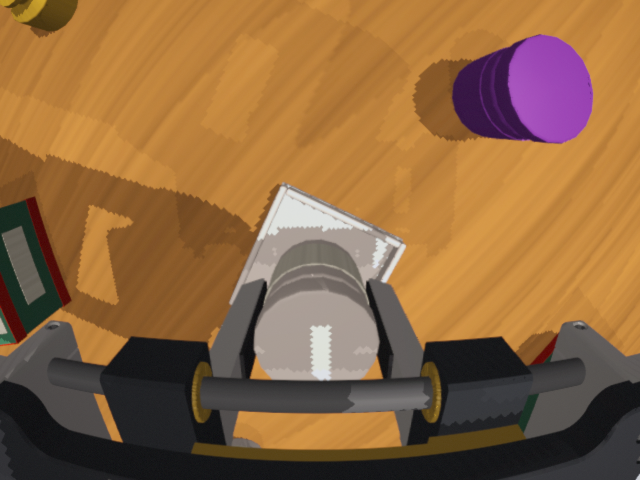

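The jar sits over the tray (corners near (283,185) and (403,243)) and is centred. I lower it and release.

jog_arm(
  series=[0,0,0,0,0,-0.007,-0.1,0,0,0,0,0,-0.012,-0.1,0,0,0,0,0,-0.0148,-0.1,0,0,0,0,0,-0.0148,-0.1,0,0,0,0,0,-0.0148,-0.1,0,0,0,0,0,-0.0148,0.3,0,0,0,0,0,-0.0148,0.5,0,0,0,0,0,-0.0148,0.7,0,0,0,0,0,-0.0148,0.7,0,0,0,0,0,-0.0148,0.7,0,0,0,0,0,-0.0148,0.7,0,0,0,0,0,0.03,0.7,0,0,0,0,0,0.08,0.7,0,0,0,0,0,0.14,1,0,0,0,0,0,0.14,1],
)

```text
clock: 14.72
eef_pos: [625.7, 269.7, 207.7]
eef_rot: [1.184, 1.562, 0.355]
wrist_force: [0.6, -0.7, -0.9]
finger_gap: 92.8
```

```bash
python3 - <<'E'
from h import *
from cell import manip
s=manip.read_state(); print(s["clock"],s["eef_pos"],s["wrist_force"],s["finger_gap"],s["joints"].round(2))
c=manip.camera("wrist"); cv2.imwrite("pics/w6.png",c["color"])
W=wcloud(c,s["eef_pos"],s["eef_rot"])
tops(W,c["color"],72,86,300)
print(fit_tray(W,624,269,16.6,82,62))
tops(W,c["color"],58,67,200)
E
```

```text
14.725 [625.67656457 269.7057881  207.67686978] [ 0.59342043 -0.69941802 -0.8712945 ] 92.8096914564038 [ 0.35  0.61  1.12  0.    1.41 -0.39]
1 2830 px 445.0 104.0 mean [628.6 422.6  75.7] circ 629.2 423.7 26.1 [183.  85. 164.]
43 3077 px 313.0 236.0 mean [624.1 270.1  79.6] circ 624.8 269.4 26.0 [166. 173. 184.]
251 692 px 503.0 320.0 mean [819.3 332.2  78.9] circ 819.5 331.6 38.0 [35. 48. 29.]
(array([624.7, 269.1]), np.float64(16.8), 1164, np.float64(1.09))
17 431 px 101.0 222.0 mean [469.8 141.3  62.7] circ 470.0 141.7 42.7 [11. 16. 81.]
34 567 px 493.0 314.0 mean [817.8 329.2  62. ] circ 819.0 332.0 38.2 [28. 39. 78.]
```

View pics/w6.png

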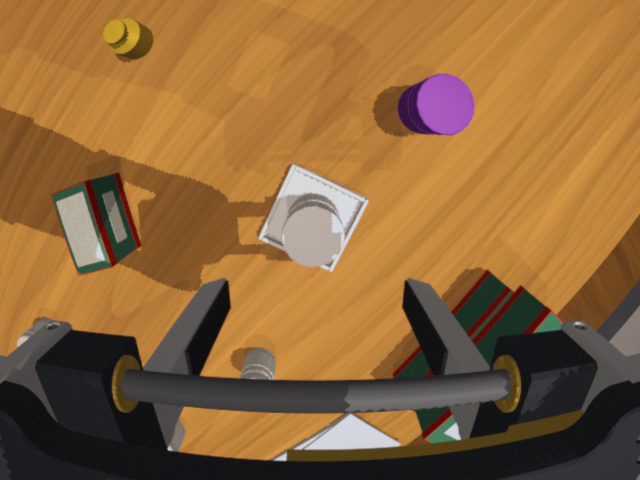

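Medium jar is in its tray, centre within 1 mm and top at 79.6 mm. Next is the small jar.

jog_arm(
  series=[0,0,0,0.072,-0.171,-0.02,1,0,0,0,0.072,-0.171,-0.04,1,0,0,0,0.072,-0.171,-0.04,1,0,0,0,0.072,-0.171,-0.04,1,0,0,0,0.072,-0.171,-0.04,1],
)

```text
clock: 15.4
eef_pos: [695.8, 98.2, 160.5]
eef_rot: [-2.312, 1.569, -3.141]
wrist_force: [-0.3, 0.6, 0.0]
finger_gap: 93.6
```

```bash
python3 - <<'E'
from h import *
from cell import manip
s=manip.read_state(); print(s["clock"],s["eef_pos"],s["wrist_force"],s["finger_gap"],s["joints"].round(2))
c=manip.camera("wrist"); cv2.imwrite("pics/w7.png",c["color"])
W=wcloud(c,s["eef_pos"],s["eef_rot"])
tops(W,c["color"],58,67,200)
E
```

```text
15.4 [695.79806671  98.23014959 160.54426428] [-0.29241162  0.61979635  0.04317415] 93.55293424814357 [ 0.09  0.7   1.08  0.    1.36 -0.65]
1 438 px 129.0 48.0 mean [486.5 119.   62.9] circ 468.7 114.4 36.7 [10. 15. 84.]
16 2614 px 559.0 230.0 mean [839.2 250.1  61.5] circ 865.3 283.7 100.1 [36. 50. 68.]
21 507 px 8.0 231.0 mean [470.1 -86.6  61.9] circ 463.0 -93.3 21.7 [184. 193. 202.]
23 1991 px 316.0 246.0 mean [694.8 100.   62.6] circ 695.2 99.4 19.1 [158. 166. 178.]
30 357 px 146.0 347.0 mean [647.1 -73.8  58.8] circ 651.2 -75.2 20.7 [212. 209. 206.]
```

View pics/w7.png

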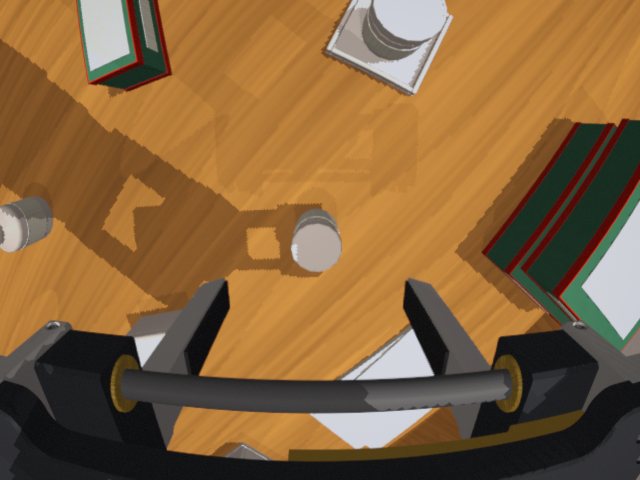

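jog_arm(
  series=[0,0,0,-0.001,0.001,-0.04,0.6,0,0,0,-0.001,0.001,-0.08,0.6,0,0,0,-0.001,0.001,-0.108,0.6,0,0,0,-0.001,0.001,-0.118,0.6,0,0,0,-0.001,0.001,-0.118,0.6,0,0,0,-0.001,0.001,-0.118,0.3,0,0,0,-0.001,0.001,-0.118,0,0,0,0,-0.001,0.001,-0.118,-0.35,0,0,0,-0.001,0.001,-0.118,-0.35,0,0,0,-0.001,0.001,-0.118,-0.35,0,0,0,-0.001,0.001,-0.118,-0.35,0,0,0,-0.001,0.001,-0.118,-0.35,0,0,0,-0.001,0.001,-0.118,-0.35],
  squeeze=15,
)

```text
clock: 17.08
eef_pos: [695.3, 99.1, 44.1]
eef_rot: [0.853, 1.571, 0.024]
wrist_force: [-1.6, -0.4, 3.9]
finger_gap: 37.7
```

jog_arm(
  series=[0,0,0,0,0,0.01,-0.35,0,0,0,0,0,0.05,-0.35,0,0,0,0,0,0.1,-0.35,0,0,0,0,0,0.13,-0.35,0,0,0,-0.013,-0.016,0.13,-0.35,0,0,0,-0.039,-0.047,0.13,-0.35,0,0,0,-0.072,-0.086,0.13,-0.35,0,0,0,-0.108,-0.13,0.13,-0.35,0,0,0,-0.144,-0.173,0.13,-0.35,0,0,0,-0.18,-0.216,0.13,-0.35,0,0,0,-0.216,-0.259,0.13,-0.35,0,0,0,-0.252,-0.303,0.13,-0.35,0,0,0,-0.284,-0.342,0.13,-0.35,0,0,0,-0.31,-0.373,0.13,-0.35,0,0,0,-0.327,-0.393,0.13,-0.35,0,0,0,-0.327,-0.393,0.09,-0.35,0,0,0,-0.327,-0.393,0.05,-0.35,0,0,0,-0.327,-0.393,0.03,-0.35,0,0,0,-0.327,-0.393,0.02,-0.35,0,0,0,-0.327,-0.393,0.02,-0.35],
  squeeze=20,
)

```text
clock: 19.58
eef_pos: [368.3, -293.9, 64.1]
eef_rot: [-3.104, 1.571, 2.35]
wrist_force: [0.2, -0.6, -0.6]
finger_gap: 37.6
```

```bash
python3 - <<'E'
from h import *
from cell import manip
s=manip.read_state(); print(s["clock"],s["eef_pos"],s["wrist_force"],s["finger_gap"],s["joints"].round(2))
c=manip.camera("wrist"); cv2.imwrite("pics/w8.png",c["color"])
W=wcloud(c,s["eef_pos"],s["eef_rot"])
print(fit_tray(W,368,-294,13.8,68,50))
E
```

```text
19.575 [ 368.28537844 -293.86688814   64.12895325] [ 0.20497353 -0.58087475 -0.64426252] 37.596404632960834 [-0.75  0.34  1.89  0.    0.91 -1.49]
(array([ 366.6, -293.6]), np.float64(13.6), 1825, np.float64(1.04))
```

View pics/w8.png

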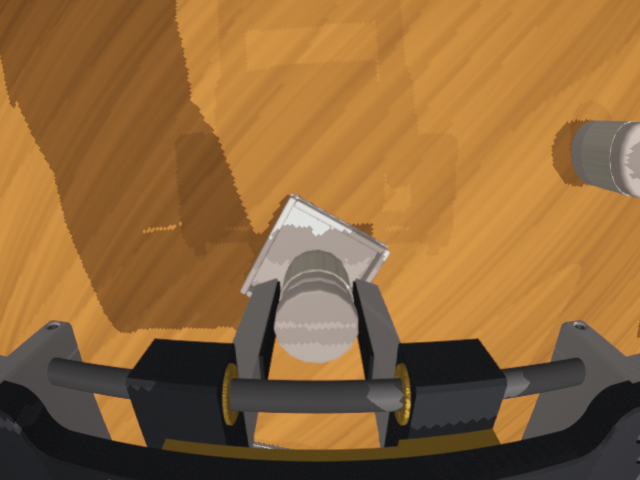

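The small jar hangs over the small tray (corners near (292,197) and (388,250)), within 2 mm of centre. I lower it and release.

jog_arm(
  series=[0,0,0,-0.001,0,-0.007,-0.35,0,0,0,-0.001,0,-0.012,-0.35,0,0,0,-0.001,0,-0.0155,-0.35,0,0,0,-0.001,0,-0.0155,-0.35,0,0,0,-0.001,0,-0.0155,-0.35,0,0,0,-0.001,0,-0.0155,0,0,0,0,-0.001,0,-0.0155,0.3,0,0,0,-0.001,0,-0.0155,0.5,0,0,0,-0.001,0,-0.0155,0.5,0,0,0,-0.001,0,-0.0155,0.5,0,0,0,-0.001,0,-0.0155,0.5,0,0,0,-0.001,0,0.03,0.5,0,0,0,-0.001,0,0.08,0.5,0,0,0,-0.001,0,0.14,1,0,0,0,-0.001,0,0.14,1,0,0,0,-0.001,0,0.14,1],
)

```text
clock: 21.62
eef_pos: [367.0, -293.6, 203.2]
eef_rot: [-3.067, 1.57, 2.388]
wrist_force: [0.4, -0.6, -0.0]
finger_gap: 93.8
```

```bash
python3 - <<'E'
from h import *
from cell import manip
s=manip.read_state(); print(s["clock"],s["eef_pos"],s["wrist_force"],s["finger_gap"])
c=manip.camera("wrist"); cv2.imwrite("pics/w9.png",c["color"])
W=wcloud(c,s["eef_pos"],s["eef_rot"])
tops(W,c["color"],58,74,300)
print(fit_tray(W,368,-294,13.8,68,50))
c=manip.camera("scene"); cv2.imwrite("pics/scene9.png",c["color"])
W=cloud(c)
for n,(x,y,o,h) in dict(bottle=(461,-96,0,80),tub=(661,-89,0,50),carton=(457,121,0,64),weight=(360,285,0,45),L=(502,-469,0,84),M=(624,269,0,72),S=(367,-294,0,60)).items():
    m=(W[...,2]>h)&(W[...,2]<h+18)&(np.hypot(W[...,0]-x,W[...,1]-y)<60); q=W[m]
    print(n,m.sum(),q.mean(0).round(1) if m.any() else None,cv2.minEnclosingCircle(q[:,:2].astype(np.float32)) if m.any() else None)
E
```

```text
21.625 [ 366.98063233 -293.63431736  203.20850699] [ 0.39628527 -0.61453913 -0.00712446] 93.7664896900566
2 936 px 631.0 24.0 mean [453.6 102.9  68. ] circ 460.8 108.9 34.6 [ 87.  91. 115.]
4 864 px 532.0 147.0 mean [ 455.  -100.9   62.8] circ 460.1 -96.2 22.2 [154. 162. 174.]
8 1584 px 316.0 234.0 mean [ 366.9 -292.6   66.5] circ 367.6 -293.4 19.2 [156. 164. 175.]
11 1245 px 620.0 273.0 mean [658.8 -88.9  59. ] circ 661.7 -88.7 39.2 [208. 205. 203.]
(array([ 366.7, -293.8]), np.float64(13.3), 1131, np.float64(1.09))
bottle 68 [462.7 -97.   87.3] ((461.2146301269531, -95.63047790527344), 13.134888648986816)
tub 476 [662.5 -90.6  58.1] ((661.6301879882812, -87.99290466308594), 40.06502151489258)
carton 361 [458.6 119.   71.1] ((453.8620300292969, 118.3825454711914), 49.613006591796875)
weight 37 [359.  284.1  53.8] ((357.3907470703125, 284.6148681640625), 14.397628784179688)
L 636 [ 503.5 -470.1   91.6] ((501.7704772949219, -470.21820068359375), 33.999168395996094)
M 198 [625.8 265.5  79.6] ((627.0459594726562, 270.08587646484375), 29.626129150390625)
S 147 [ 369.3 -294.9   65.8] ((368.1887512207031, -295.3682861328125), 20.496658325195312)
```

View pics/scene9.png

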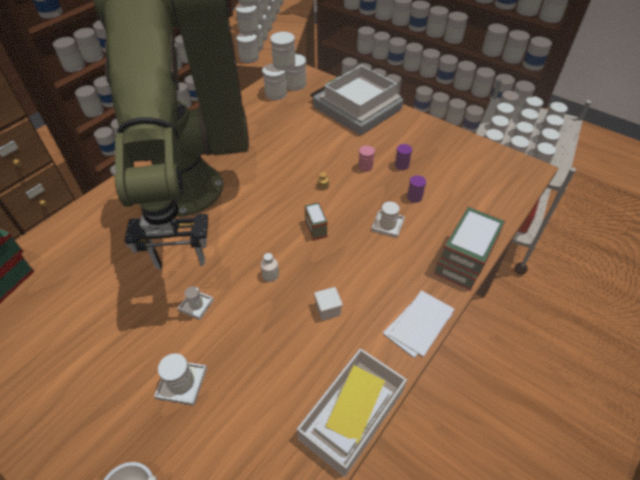

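View pics/w9.png

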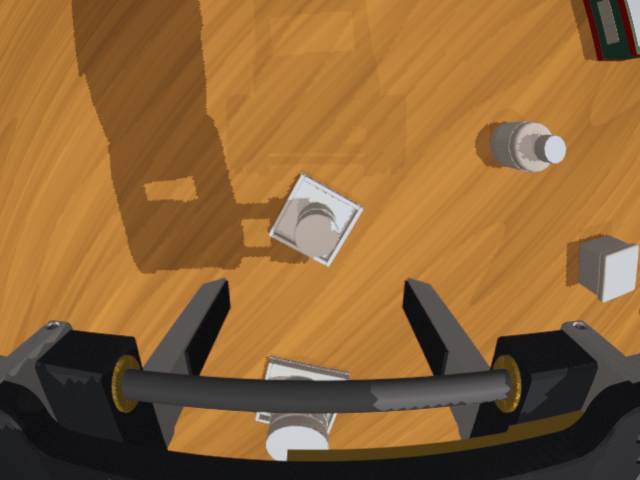

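In the scene picture all three jars stand in their trays: large (174,373), medium (390,214), small (193,297). The bystanders are where they were and the gripper is clear, so I hand in the job.

```bash
python3 -c "
from cell import manip
print(manip.sign_off())"
```

```text
the job is handed in; nothing more can be done
None
```

All three jars are standing upright in the trays of their own size, placed in the order large, medium, small. I handed the job in after about 22 s of robot time; the interface gives no verdict.

- **Jar positions:** after each release, the wrist camera put the jar centre within about 1–2 mm of its tray centre. Cap heights read 92.5, 79.6 and 66.5 mm, against the expected 92, 79 and 66 mm.
- **Bystanders:** in the last scene picture the bottle, tub, carton and weight were within about 4 mm of where they started, which is about the measuring noise. The gripper was open and clear of everything, about 140 mm above the point where it released the small jar.
- **Disagreements:** at the start the side camera's positions differed from the scene camera's by about 2–5 mm. The wrist camera agreed with the scene camera, so I used those two. In the last scene picture the medium jar read 1–4 mm off the wrist reading, but few pixels on it were visible. No check failed.

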